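# Load the full sample canister into the bench mixer

## Robot

A 7-joint arm with a two-finger parallel gripper is mounted at the origin on the work surface. World frame = base frame: x ahead of the robot, y to its left, z up, the work surface at z = 0. Lengths are in m, angles in rad, forces in N, time in s.
With the tool pointing down it reaches from about 0.4 to 0.925 m from the base axis. Payload 4.1 kg.
Tool frame: the origin (TCP) lies at the very end of the fingers, on their centre line; the grasp point (between the pads) lies 19 mm behind it; z points along the fingers, y is the direction in which the jaws open and shut (so a half turn about z gives the same grasp; the last joint's range is limited). The gripper opens to 85 mm and grips with 20 to 120 N. Pads are 22 mm wide; open, the fingers measure 114 mm over their backs; the gripper's body (76 mm by 85 mm) begins 54 mm behind the grasp point. The pads swing forward as they close: fully open they stand 13 mm farther back than shut.
Start: joints at [1.1, 0.398, 0.045, 1.537, -0.019, 1.207, -0.051], TCP at [0.236, -0.606, 0.231] pointing down, gripper open.
Joint ranges: [-2.82, 2.82], [-0.49, 2.23], [-1.37, 1.46], [0, 2.46], [-1.36, 4.5], [0.23, 2], [-2.94, 2.94]. Speed limits (rad/s): [2.57, 2.57, 3.14, 3.14, 3.14, 3.14, 3.14].

## Interface

Orientations are given as a unit quaternion [w, x, y, z].
In Python, from bench import sense, read_camera, close_job gives the robot as it stands.
- The arm moves only by the tool jog_arm, never from a script. Its argument "rows" is a list of rows, each a list of 2 entries, a list of its own where there are three numbers: the shift along the tool's x, y, z normalised to -1 to 1, where 1 is 300 mm, then the turn about the tool's z normalised to -1 to 1, where 1 is 1.5 rad. A call has 1 to 8 rows; each row is the pose to reach, as a shift and turn from the pose commanded when the call began, along the tool's axes at that moment; what a row does not reach only later rows make up. A row lasts 1/8 s, in which the tool goes at most 62.5 mm and 10.7 degrees, less where a joint would pass 70% of its speed; a pose out of reach is approached as far as the arm can. A call with a number of a shift or a turn outside -1 to 1 is refused whole. A call with a gripper value outside its range is refused whole. "fingers" is the closure, from -1 (fully open) to 1 (shut), set as the call begins (left out, the last holds). The fingers move at their own pace and stop on an object; the grip force is fixed at half the most. Time passes only in rows, so rows that repeat a pose let the fingers close. It gives the time, the measured TCP pose, the force and the opening at its end, in the units of the state.
- sense(): the state, without advancing time (a new reading comes with each control period).
- read_camera(name): name is "side" or "top" or "wrist"; returns a dict with "image" (384x512x3 uint8, red, green, blue), "vfov" (degrees; the focal length in pixels is half the picture's height over the tangent of half this angle, whatever the lens; pixels are square), "cx", "cy" (the principal point, pixels), "T" (4x4, takes a point from camera to world coordinates). Camera axes: x right, y down, z forward; pixel columns grow to the right and rows downward; lengths in m; the calibration is good to about 2 mm. The wrist camera is an equidistant fisheye: a pixel r from the principal point sees the ray r / f radians off the axis. A picture is of the moment at which its call begins. There is no depth.
- close_job(): hands the job in, once; it reports no verdict.
The state is a dict: "time": time; "joint_pos": joint angles; "joint_velocities": joint speeds; "tau": joint torques, N m; "position": TCP position; "tool_rot": TCP orientation; "wrist_force": force on the tool from outside, world axes, zero at the start; "moment": the same for the moment, N m; "gripper_width": finger opening in m.
Only numpy, scipy, OpenCV 4.12 (cv2) and the standard library are available. Lean on these libraries where they do the work, as an engineer would, in place of code of your own. Each camera call takes 0.05 s, during which the arm holds its last target.

## Task

One of the two closed canisters on the steel tray is full and the other nearly empty: lift the blue-capped one well clear of the tray and set it back, then lift the red-capped one, to feel which is heavier. Put the heavier one into the mixer's well and push it down until its stiff carrier plate is fully down on its firm stop, never pressing on the plate with more than 35 N, and leave it there; the lighter one must end up standing on the tray. Keep both canisters upright, and leave the other glassware and the vial where they are.

Things in the scene. Friction and masses are not known exactly. Their poses are not given: they have to be found in the camera images.
- blue_can_mid (a point): Centre of the closed aluminium canister with the blue cap, 52 mm above its underside; z is up. Round, 50 mm in diameter over its whole height, 104 mm tall, foot bevelled 4 mm wide by 5 mm high. The cap is its top 38 mm; grip it there from above. It stands upright on the tray.
- red_can_mid (a point): Centre of the closed aluminium canister with the red cap, 52 mm above its underside; z is up. Round, 50 mm in diameter over its whole height, 104 mm tall, foot bevelled 4 mm wide by 5 mm high. The cap is its top 38 mm; grip it there from above. It stands upright on the tray.
- tray: Fixed stainless tray, 160 mm (its x) by 270 mm (its y), floor 4 mm thick, rim 12 mm high. Origin: centre of its underside, on the bench. The two canisters stand about 130 mm apart along its y, 20 mm to the -x side of its centre line, and the vial 55 mm to its +x side.
- well_mouth (a point): Centre of the round mouth of the mixer's well (54 mm wide, vertical walls), in the top of its white block (150 by 150 mm, 60 mm high, fixed); z is up. A blue housing 85 mm high fills 75 to 130 mm along this frame's +x. An orange plate lies in the well, its depth differing: a canister first rests on it 9 to 28 mm below the mouth; on the stop its underside is 21 to 37 mm below.
- carrier (a joint): How far the orange plate (48 mm wide) in the well is pushed down from its upper end, m: 0 to 0.012 (stop); starts at 0 to 0.003. It moves stiffly: 12 N in all (canister's weight included) plus 0.6 N per 10 mm/s, and stays where left; a canister's weight alone does not sink it. At the stop only its springy top gives (20 N per mm): push slowly.
- blue_can: The blue-capped canister as a whole; origin at the centre of its underside. With its hidden contents (a slug that may shift a little) it weighs either 0.56 to 0.67 kg (full) or 0.20 to 0.28 kg (nearly empty). Which of the two is full changes from start to start and cannot be seen.
- red_can: The red-capped canister as a whole; origin at the centre of its underside. With its hidden contents (a slug that may shift a little) it weighs either 0.56 to 0.67 kg (full) or 0.20 to 0.28 kg (nearly empty). Which of the two is full changes from start to start and cannot be seen.
- vial: Bystander, leave alone: small amber vial with white cap standing on the tray, 24 mm across, 45 mm tall. Origin: centre of its underside.
- beaker: Bystander, leave alone: glass beaker, 72 mm across, 85 mm tall. Origin: centre of its underside.
- wash_bottle: Bystander, leave alone: white bottle with red cap, 62 mm across, 150 mm tall. Origin: centre of its underside.
- amber_bottle: Bystander, leave alone: amber bottle with blue cap, 68 mm across, 160 mm tall. Origin: centre of its underside.
- clear_bottle: Bystander, leave alone: clear bottle with blue cap, 60 mm across, 130 mm tall. Origin: centre of its underside.
- mortar: Bystander, leave alone: white ceramic bowl, 80 mm across, 50 mm tall. Origin: centre of its underside.
Mind the look-alikes: they are no part of the job. Leave any green or turquoise look-alike of the blue_can alone.

How it is judged:
On the way, in this order (a step that is already met when the one before it is completed fails the run):
1. the blue-capped canister has been lifted at least 10 mm clear of the tray floor (z of blue_can_mid in the frame of tray above 0.066 m), for 0.2 s.
2. then, with the blue-capped canister back on the tray, the red-capped one has been lifted at least 10 mm clear of it (z of red_can_mid in the frame of tray above 0.066 m and z of blue_can_mid in the frame of tray below 0.062 m), for 0.2 s.
At the end, for the whole second after the job is handed in: The carrier plate is down on its stop (within 1.5 mm), the heavier canister stands upright in the well (centred within 5 mm, its full weight, over 4 N, on the plate) and is at rest; the lighter one stands upright and at rest on the tray; the robot has let go (value of joint carrier above 0.0105 m and ((horizontal distance between blue_can_mid and well_mouth below 0.005 m and angle between each of blue_can_mid, red_can_mid's own z axis and vertical below 0.09 rad and contact force between blue_can and carrier above 4 N and linear speed of each of blue_can, red_can below 0.01 m/s and z of red_can_mid in the frame of tray between 0.052 and 0.06 m and x of red_can_mid in the frame of tray between -0.078 and 0.078 m and y of red_can_mid in the frame of tray between -0.133 and 0.133 m) or (horizontal distance between red_can_mid and well_mouth below 0.005 m and angle between each of red_can_mid, blue_can_mid's own z axis and vertical below 0.09 rad and contact force between red_can and carrier above 4 N and linear speed of each of red_can, blue_can below 0.01 m/s and z of blue_can_mid in the frame of tray between 0.052 and 0.06 m and x of blue_can_mid in the frame of tray between -0.078 and 0.078 m and y of blue_can_mid in the frame of tray between -0.133 and 0.133 m))); the robot touches nothing.
It fails at once if the carrier plate is pressed with more than 35 N (contact force between carrier and anything else above 35 N).
It fails at once if a canister is tipped more than 0.5 rad (angle between any of blue_can_mid, red_can_mid's own z axis and vertical above 0.5 rad).
It fails at once if a bystander is moved more than 30 mm (distance of any of vial, beaker, wash_bottle, amber_bottle, clear_bottle, mortar from where it was at the start of the episode above 0.03 m).
It also fails if it takes over 69 s, if anything falls off the work surface, if the arm or the gripper's body presses on something with over 40 N, if the wrist force passes 120 N, or if a joint passes its speed limit or range.

## Working session

There is one attempt and no reset: what is moved stays moved. The work goes in short steps, Python scripts to look and compute and a tool call to move; the robot and the scene stay as the last step left them, time stands still between calls to the robot, and variables do not carry over. Pictures are saved under pics/ and viewed, and the job is handed in when it is done.

Besides the shell and the picture viewer there is one more tool, called after "Request:" by a JSON object that holds its "op" and its "data", one argument or row to a line. jog_arm: Moves the arm, as the interface text tells. Scaled input: -1 to 1 covers 300 mm each way for a shift and 1.5 rad each way for a turn. Its arguments: {"type":"object","properties":{"rows":{"type":"array"},"fingers":{"type":"number"}},"required":["rows"]}

```bash
mkdir -p pics
cat > h.py <<'E'
import numpy as np, cv2
from bench import sense, read_camera, close_job
def snap(n,tag):
    c=read_camera(n); cv2.imwrite(f'pics/{tag}.png',c['image'][:,:,::-1]); np.savez(f'pics/{tag}.npz',**{k:c[k] for k in('image','vfov','cx','cy','T')}); return c
def ray(c,u,v):
    f=192/np.tan(np.radians(float(c['vfov'])/2)); d=np.array([(u-c['cx'])/f,(v-c['cy'])/f,1.]); T=np.array(c['T']); return T[:3,3],T[:3,:3]@d
def plane(c,u,v,z):
    o,d=ray(c,u,v); return o+d*(z-o[2])/d[2]
def proj(c,p):
    f=192/np.tan(np.radians(float(c['vfov'])/2)); T=np.array(c['T']); q=T[:3,:3].T@(np.array(p)-T[:3,3]); return q[0]/q[2]*f+c['cx'],q[1]/q[2]*f+c['cy']
E
python3 - <<'E'
from h import *
print(sense())
for n in('top','side','wrist'):
    c=snap(n,n+'0'); print(n,c['vfov'],c['cx'],c['cy'],np.round(c['T'],3).tolist())
E
```

```text
{'time': 0.0, 'joint_pos': array([ 1.10002007,  0.39924296,  0.04501994,  1.53793955, -0.01871217,
        1.20691909, -0.05072722]), 'joint_velocities': array([ 9.60961455e-04, -1.65001361e-03, -4.18647944e-05,  3.41436225e-04,
        8.29098479e-04,  6.72453257e-04,  1.49478098e-03]), 'tau': array([-3.34831411e-04, -4.75119388e+01,  1.36484843e+00, -2.54225028e+01,
        1.17498593e-02,  9.36769706e-03, -9.33147533e-07]), 'position': array([ 0.23591044, -0.60495559,  0.23020379]), 'tool_rot': array([-1.01197095e-03,  9.82763427e-01,  1.84864699e-01, -2.55523252e-04]), 'wrist_force': array([0.18388006, 0.02295505, 0.58390223]), 'moment': array([ 0.03869213, -0.00899341,  0.02112142]), 'gripper_width': 0.08564938005672088}
top 42.06894150084124 260.7152065529902 197.12715843939975 [[0.009, -0.996, 0.089, 0.419], [-1.0, -0.01, -0.017, 0.007], [0.018, -0.089, -0.996, 1.473], [0.0, 0.0, 0.0, 1.0]]
side 53.51353474177782 255.63320744156312 200.84498431314321 [[-0.999, -0.02, 0.045, 0.506], [-0.047, 0.626, -0.779, 0.893], [-0.012, -0.78, -0.626, 0.811], [0.0, 0.0, 0.0, 1.0]]
wrist 65.70646984690485 254.71784185330438 195.33797581381995 [[0.363, -0.889, -0.277, 0.308], [-0.932, -0.347, -0.107, -0.577], [-0.001, 0.297, -0.955, 0.374], [0.0, 0.0, 0.0, 1.0]]
```

View pics/top0.png

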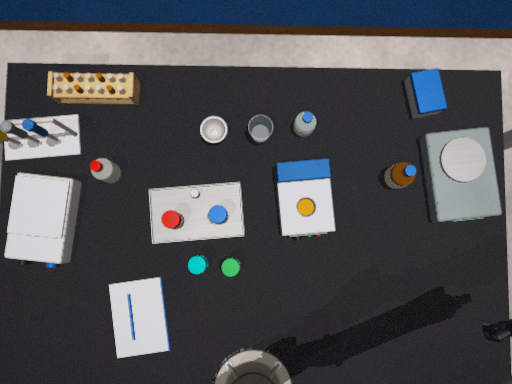

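View pics/side0.png

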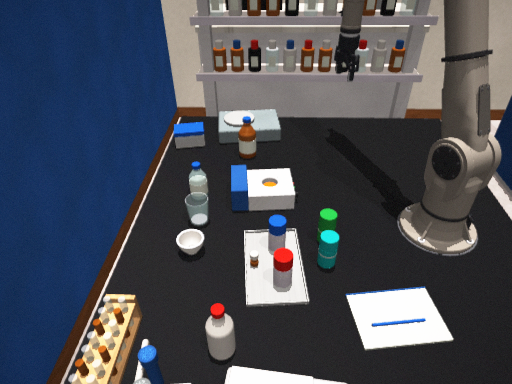

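View pics/wrist0.png

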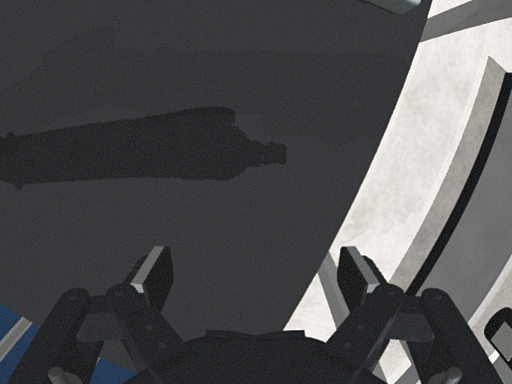

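Top view: the blue can is at (218,214), the red can at (171,219) and the well at (305,207). Things that could be mistaken for them are the turquoise can (197,265), green can (231,267), clear bottle's blue cap (308,118), amber bottle's blue cap (410,171) and wash bottle's red cap (96,166). I choose the two cans on the tray, and measure next.

Run:
```python
from h import *
t=dict(np.load('pics/top0.npz')); s=dict(np.load('pics/side0.npz'))
def comp(c,lo,hi,box,mina=15):
    h=cv2.cvtColor(c['image'],cv2.COLOR_RGB2HSV); m=cv2.inRange(h,lo,hi)
    x0,y0,x1,y1=box; z=np.zeros_like(m); z[y0:y1,x0:x1]=m[y0:y1,x0:x1]
    n,l,st,ce=cv2.connectedComponentsWithStats(z)
    i=1+np.argmax(st[1:,4]); cn,_=cv2.findContours((l==i).astype('uint8'),0,1)
    return st[i],ce[i],cv2.minEnclosingCircle(cn[0]),cn[0]
for nm,lo,hi,box in(('blue',(100,120,60),(125,255,255),(200,195,240,235)),('red',(0,150,80),(8,255,255),(155,200,195,240)),('orange',(10,150,80),(28,255,255),(290,190,325,225))):
    st,ce,mc,cn=comp(t,lo,hi,box); print(nm,st,ce,mc, cv2.fitEllipse(cn))
    for z in(.108,.06,.04): print(z,plane(t,*mc[0],z).round(4))
for nm,lo,hi,box in(('blue',(100,120,60),(125,255,255),(260,205,295,245)),('red',(0,150,80),(8,255,255),(265,240,300,280)),('orange',(10,150,80),(28,255,255),(255,170,290,195))):
    st,ce,mc,cn=comp(s,lo,hi,box); print('side',nm,st,ce,mc)
cv2.imwrite('pics/crop_t.png',cv2.resize(t['image'][145:285,140:345,::-1],None,fx=3.9,fy=3.9,interpolation=cv2.INTER_CUBIC))
cv2.imwrite('pics/crop_s.png',cv2.resize(s['image'][150:310,220:350,::-1],None,fx=3.7,fy=3.7,interpolation=cv2.INTER_CUBIC))
```

```text
blue [209 206  18  17 253] [217.58893281 214.09486166] ((217.69354248046875, 214.2096710205078), 9.13047981262207) ((217.5888671875, 214.0891876220703), (16.589374542236328, 17.563779830932617), 94.43499755859375)
0.108 [0.4929 0.101  0.108 ]
0.06 [0.4955 0.1043 0.06  ]
0.04 [0.4966 0.1056 0.04  ]
red [162 211  19  17 260] [170.83461538 218.96153846] ((170.8780517578125, 218.93902587890625), 9.351974487304688) ((170.81910705566406, 218.96022033691406), (16.528789520263672, 18.12396240234375), 106.55990600585938)
0.108 [0.4788 0.2281 0.108 ]
0.06 [0.4809 0.2359 0.06  ]
0.04 [0.4818 0.2392 0.04  ]
orange [298 199  16  17 216] [305.40277778 206.7037037 ] ((305.4137878417969, 206.69827270507812), 8.421355247497559) ((305.39056396484375, 206.71397399902344), (15.375869750976562, 16.101760864257812), 166.9357452392578)
0.108 [ 0.5159 -0.1391  0.108 ]
0.06 [ 0.5193 -0.1442  0.06  ]
0.04 [ 0.5207 -0.1464  0.04  ]
side blue [268 214  19  22 340] [277.05882353 224.25      ] ((277.0, 224.5), 11.011457443237305)
side red [274 248  19  24 373] [282.8310992  259.02949062] ((282.4178161621094, 259.25341796875), 11.761096000671387)
side orange [264 182  12   4  42] [269.5        183.57142857] ((269.5, 183.5), 5.522780418395996)
```

View pics/crop_t.png

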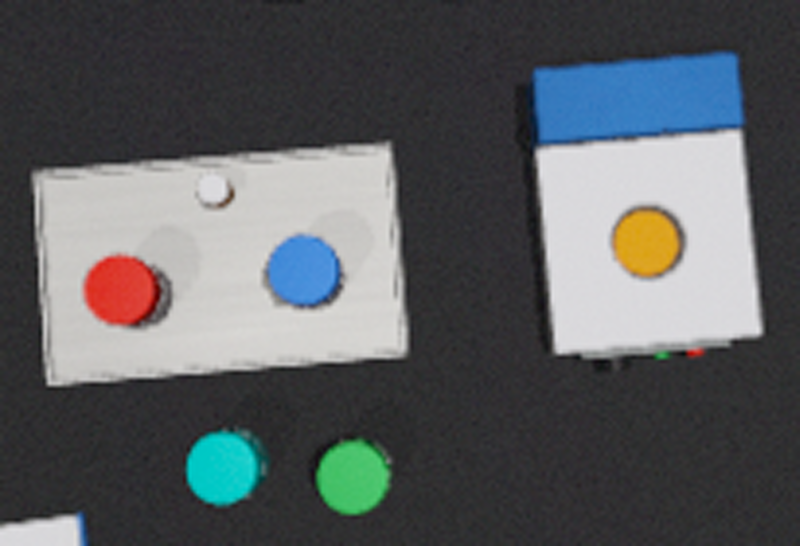

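View pics/crop_s.png

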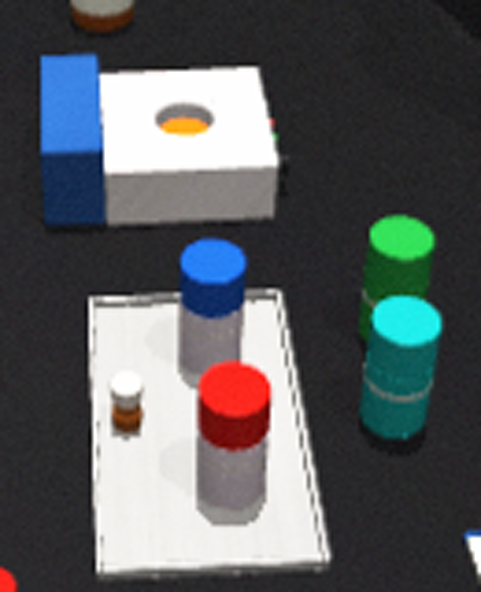

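The crops confirm it: the cans with red and blue caps and silver bodies stand on the tray. Turquoise and green are the look-alikes off the tray. Moving towards the blue can.

Request:
{"op": "jog_arm", "data": {
  "rows": [
    [[0.14,-0.157,0],0.12],
    [[0.28,-0.313,0],0.248],
    [[0.415,-0.47,0],0.248],
    [[0.55,-0.627,0],0.248],
    [[0.69,-0.78,0],0.248],
    [[0.82,-0.94,0],0.248]
  ],
  "fingers": -1
}}

```text
time: 0.9
position: [0.3634, -0.2514, 0.2314]
tool_rot: [0.0, 1.0, 0.0, 0.0]
wrist_force: [0.5, -0.5, -0.3]
gripper_width: 0.0852
```

```bash
cat >> h.py <<'E'
def st():
    s=sense(); w,x,y,z=s['tool_rot']
    from scipy.spatial.transform import Rotation as R
    return s,R.from_quat([x,y,z,w]).as_matrix()
def go(x,y,z,yaw=0.):
    s,M=st(); d=np.array([x,y,z])-s['position']; yw=np.arctan2(M[1,0],M[0,0])
    print('t',round(s['time'],2),'pos',s['position'].round(4),'yaw',round(yw,4),'w',round(s['gripper_width'],4),'F',np.round(s['wrist_force'],2),'tilt',M[:,2].round(4))
    print('norm shift',(M.T@d/.3).round(4),'turn',round(-((yaw-yw+np.pi)%(2*np.pi)-np.pi)/1.5,4),'dist',np.linalg.norm(d).round(4))
E
python3 -c "
from h import *
go(.493,.101,.25)"
```

```text
t 0.9 pos [ 0.3634 -0.2514  0.2314] yaw 0.0001 w 0.0852 F [ 0.51 -0.55 -0.29] tilt [ 6.e-04 -4.e-04 -1.e+00]
norm shift [ 0.432  -1.1746 -0.0624] turn 0.0001 dist 0.3759
```

Request:
{"op": "jog_arm", "data": {
  "rows": [
    [[0.085,-0.19,-0.01],0],
    [[0.17,-0.38,-0.02],0],
    [[0.255,-0.57,-0.03],0],
    [[0.34,-0.76,-0.045],0],
    [[0.432,-0.93,-0.06],0],
    [[0.432,-1,-0.06],0]
  ]
}}

```text
time: 1.65
position: [0.4938, 0.0507, 0.2496]
tool_rot: [-0.001, 1.0, 0.003, 0.001]
wrist_force: [-0.7, -0.8, 0.3]
gripper_width: 0.0852
```

```bash
python3 -c "
from h import *
go(.493,.101,.25)
c=snap('wrist','w1'); print(np.round(c['T'],3))"
```

```text
t 1.65 pos [0.4938 0.0507 0.2496] yaw 0.0052 w 0.0852 F [-0.66 -0.81  0.32] tilt [ 0.0013  0.002  -1.    ]
norm shift [-0.0018 -0.1678 -0.001 ] turn 0.0034 dist 0.0503
[[ 0.005 -0.955 -0.296  0.57 ]
 [-1.    -0.006 -0.     0.051]
 [-0.002  0.296 -0.955  0.393]
 [ 0.     0.     0.     1.   ]]
```

View pics/w1.png

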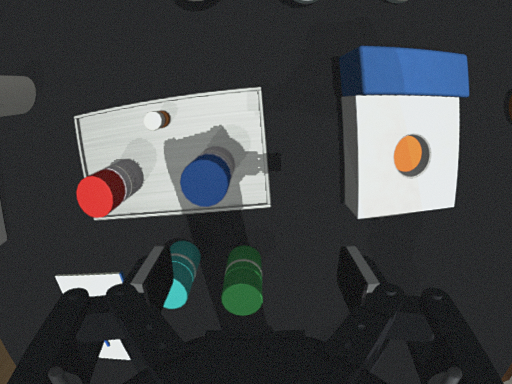

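The wrist view shows the blue cap at (205,180), the red cap at (100,196) and the well mouth at (411,155). I'll cross-check positions with fisheye rays.

```bash
cat >> h.py <<'E'
def fray(c,u,v):
    f=192/np.tan(np.radians(float(c['vfov'])/2)); a=np.array([u-c['cx'],v-c['cy']],float).T; r=np.linalg.norm(a,axis=-1); th=r/f
    d=np.stack([a[...,0]/r*np.sin(th),a[...,1]/r*np.sin(th),np.cos(th)],-1); T=np.array(c['T']); return T[:3,3],d@T[:3,:3].T
def fplane(c,u,v,z):
    o,d=fray(c,np.asarray(u,float),np.asarray(v,float)); return o+d*((z-o[2])/d[...,2])[...,None]
E
python3 - <<'E'
from h import *
c=dict(np.load('pics/w1.npz')); h=cv2.cvtColor(c['image'],cv2.COLOR_RGB2HSV)
def cont(m,box):
    x0,y0,x1,y1=box; z=np.zeros_like(m); z[y0:y1,x0:x1]=m[y0:y1,x0:x1]
    cn,_=cv2.findContours(z,0,1); return max(cn,key=cv2.contourArea)[:,0]
for nm,m,box in(('blue',cv2.inRange(h,(100,120,40),(125,255,255)),(170,140,245,220)),('red',cv2.inRange(h,(0,150,80),(8,255,255)),(65,160,145,230))):
    k=cont(m,box); P=fplane(c,k[:,0],k[:,1],.108)[:,:2].astype('f4'); print(nm,cv2.minEnclosingCircle(P), P.min(0),P.max(0))
# well mouth: non-white inside block
w=cv2.inRange(h,(0,0,150),(180,60,255)); k=cont(255-w,(380,125,440,185)); P=fplane(c,k[:,0],k[:,1],.06)[:,:2].astype('f4')
print('mouth',cv2.minEnclosingCircle(P),cv2.fitEllipse(P),P.min(0),P.max(0))
# top camera: mouth
t=dict(np.load('pics/top0.npz')); g=t['image'].min(2); 
b=np.zeros(g.shape,'uint8'); b[192:224,288:325]=(t['image'][192:224,288:325,2]<140)*255
cn,_=cv2.findContours(b,0,1); k=max(cn,key=cv2.contourArea)[:,0]; print(k.min(0),k.max(0))
P=np.array([plane(t,u,v,.06)[:2] for u,v in k],'f4'); print('top mouth',cv2.minEnclosingCircle(P),cv2.fitEllipse(P))
E
```

```text
blue ((0.4977441430091858, 0.10095006227493286), 0.02760525420308113) [0.4712936  0.07572648] [0.52409166 0.12699132]
red ((0.4813936948776245, 0.2228437066078186), 0.03389671817421913) [0.4559829 0.1923934] [0.5095738 0.2562481]
mouth ((0.5204362869262695, -0.14429721236228943), 0.027003128081560135) ((0.5205029845237732, -0.14432144165039062), (0.05228426679968834, 0.05259658768773079), 107.03291320800781) [ 0.49380812 -0.17110859] [ 0.54722077 -0.1179586 ]
[297 198] [315 215]
top mouth ((0.5200615525245667, -0.14517062902450562), 0.02676939219236374) ((0.5199453234672546, -0.14537985622882843), (0.05002874135971069, 0.051586396992206573), 172.15919494628906)
```

Request:
{"op": "jog_arm", "data": {
  "rows": [
    [[0.002,-0.168,0.0],0.0],
    [[0.002,-0.168,0.2],0],
    [[0.002,-0.168,0.36],0],
    [[0.002,-0.168,0.48],0],
    [[0.002,-0.168,0.56],0],
    [[0.002,-0.168,0.598],0],
    [[0.002,-0.168,0.598],0]
  ]
}}

```text
time: 2.58
position: [0.4928, 0.0962, 0.0695]
tool_rot: [0.0, 1.0, -0.0, -0.001]
wrist_force: [-0.2, -0.2, -0.2]
gripper_width: 0.0853
```

```bash
python3 -c "
from h import *
go(.4945,.101,.07)
c=snap('wrist','w2');c=snap('side','s2')"
```

```text
t 2.58 pos [0.4928 0.0962 0.0695] yaw -0.0007 w 0.0853 F [-0.17 -0.17 -0.16] tilt [-1.1e-03 -6.0e-04 -1.0e+00]
norm shift [ 0.0056 -0.0159 -0.0016] turn -0.0004 dist 0.0051
```

View pics/w2.png

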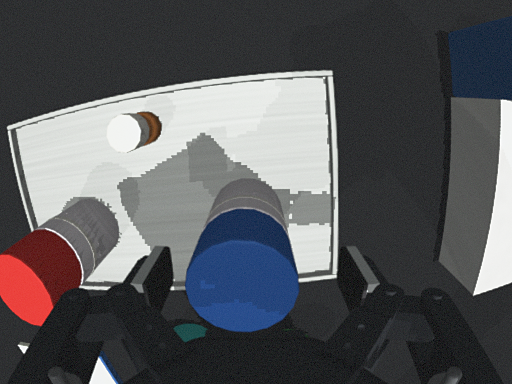

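View pics/s2.png

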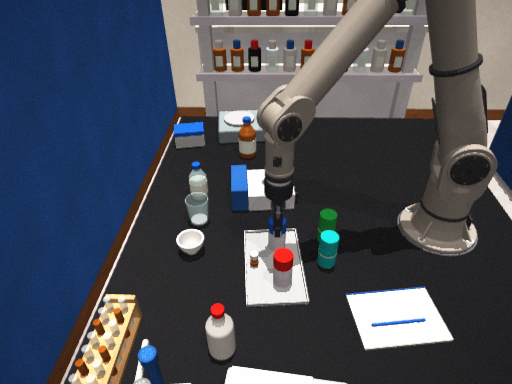

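The fingers straddle the blue cap, centred to about 5 mm. I'll nudge and close.

Request:
{"op": "jog_arm", "data": {
  "rows": [
    [[0.004,-0.01,0],0],
    [[0.004,-0.01,0],0]
  ]
}}

```text
time: 2.92
position: [0.4951, 0.1004, 0.0707]
tool_rot: [-0.0, 1.0, 0.0, 0.001]
wrist_force: [0.5, -0.3, 0.1]
gripper_width: 0.0851
```

Request:
{"op": "jog_arm", "data": {
  "rows": [
    [[0,0,0],0],
    [[0,0,0],0],
    [[0,0,0],0],
    [[0,0,0],0],
    [[0,0,0],0],
    [[0,0,0],0]
  ],
  "fingers": 1
}}

```text
time: 3.68
position: [0.4947, 0.1004, 0.0703]
tool_rot: [-0.0, 1.0, 0.0, 0.0]
wrist_force: [-0.8, 1.2, 5.1]
gripper_width: 0.0487
```

```bash
python3 -c "
from h import *
go(.4945,.101,.07)"
```

```text
t 3.67 pos [0.4947 0.1004 0.0703] yaw 0.0001 w 0.0487 F [-0.83  1.21  5.06] tilt [ 7.e-04  4.e-04 -1.e+00]
norm shift [-0.0006 -0.0021  0.0011] turn 0.0 dist 0.0007
```

Request:
{"op": "jog_arm", "data": {
  "rows": [
    [[0,0,-0.04],0],
    [[0,0,-0.09],0],
    [[0,0,-0.13],0],
    [[0,0,-0.14],0],
    [[0,0,-0.14],0],
    [[0,0,-0.14],0],
    [[0,0,-0.14],0],
    [[0,0,-0.14],0]
  ]
}}

```text
time: 4.68
position: [0.4942, 0.0999, 0.1116]
tool_rot: [0.0, 1.0, -0.0, -0.0]
wrist_force: [0.0, -0.2, -5.8]
gripper_width: 0.0484
```

```bash
python3 -c "
from h import *
for i in range(4):
    c=read_camera('side'); go(.4945,.101,.07)
snap('side','s3')"
```

```text
t 4.72 pos [0.4942 0.0999 0.1117] yaw -0.0001 w 0.0491 F [-0.17 -0.33 -5.83] tilt [-4.e-04 -1.e-04 -1.e+00]
norm shift [ 0.001  -0.0038  0.1389] turn -0.0001 dist 0.0417
t 4.78 pos [0.4943 0.0999 0.1117] yaw -0.0001 w 0.049 F [-0.36 -0.11 -5.86] tilt [-3.e-04 -1.e-04 -1.e+00]
norm shift [ 0.0008 -0.0038  0.1391] turn -0.0001 dist 0.0417
t 4.83 pos [0.4943 0.0999 0.1118] yaw -0.0001 w 0.0486 F [-0.1   0.52 -7.2 ] tilt [-1.e-04 -1.e-04 -1.e+00]
norm shift [ 0.0006 -0.0037  0.1393] turn -0.0001 dist 0.0418
t 4.88 pos [0.4943 0.0999 0.1118] yaw -0.0001 w 0.0485 F [-0.65  0.41 -5.79] tilt [-1.e-04 -1.e-04 -1.e+00]
norm shift [ 0.0007 -0.0038  0.1393] turn -0.0001 dist 0.0418
```

View pics/s3.png

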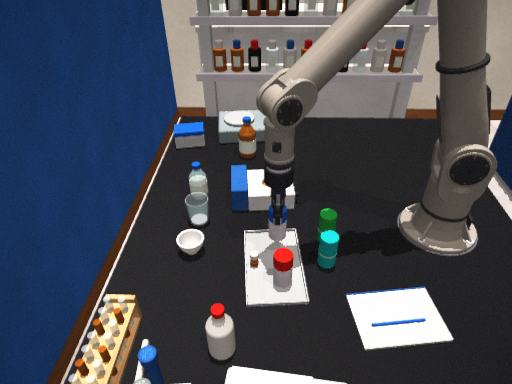

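The blue can is lifted and pulls about 5.9 N, so it looks full. I'll set it back.

Request:
{"op": "jog_arm", "data": {
  "rows": [
    [[0,0,0.04],0],
    [[0,0,0.08],0],
    [[0,0,0.11],0],
    [[0,0,0.125],0],
    [[0,0,0.135],0],
    [[0,0,0.14],0],
    [[0,0,0.14],0],
    [[0,0,0.14],0]
  ]
}}

```text
time: 5.92
position: [0.4946, 0.1, 0.0704]
tool_rot: [0.0, 1.0, -0.0, 0.0]
wrist_force: [-1.3, -0.9, -0.9]
gripper_width: 0.0492
```

```bash
python3 -c "
from h import *
go(.48,.228,.2)"
```

```text
t 5.92 pos [0.4946 0.1    0.0704] yaw -0.0002 w 0.0492 F [-1.28 -0.86 -0.88] tilt [ 7.e-04 -1.e-04 -1.e+00]
norm shift [-0.0485 -0.4267 -0.4322] turn -0.0001 dist 0.1828
```

Request:
{"op": "jog_arm", "data": {
  "rows": [
    [[0,0,0],0],
    [[0,0,0],0],
    [[0,0,0],0],
    [[0,0,0],0],
    [[0,0,-0.1],0],
    [[0,0,-0.28],0],
    [[0,0,-0.43],0],
    [[0,0,-0.43],0]
  ],
  "fingers": -1
}}

```text
time: 6.92
position: [0.4971, 0.1007, 0.2028]
tool_rot: [-0.001, 1.0, -0.0, 0.004]
wrist_force: [0.1, -0.4, -0.3]
gripper_width: 0.0854
```

```bash
python3 -c "
from h import *
go(.48,.228,.2)
snap('side','s4')"
```

```text
t 6.92 pos [0.4971 0.1007 0.2028] yaw -0.0004 w 0.0854 F [ 0.08 -0.4  -0.32] tilt [ 0.0085  0.0011 -1.    ]
norm shift [-0.0573 -0.4242  0.0093] turn -0.0003 dist 0.1284
```

View pics/s4.png

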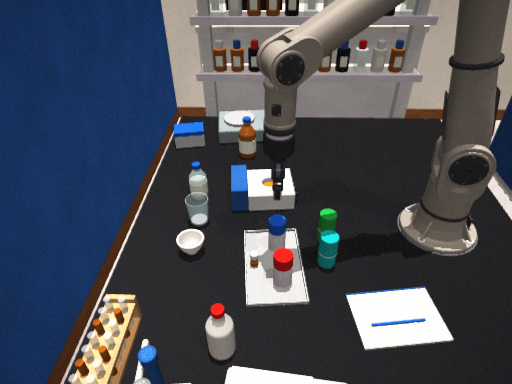

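Blue stands upright on the tray. Now the red can.

Request:
{"op": "jog_arm", "data": {
  "rows": [
    [[-0.02,-0.16,0],0],
    [[-0.04,-0.33,0],0],
    [[-0.048,-0.427,0.0],0],
    [[-0.048,-0.427,0],0],
    [[-0.048,-0.427,0.12],0],
    [[-0.048,-0.427,0.18],0],
    [[-0.048,-0.427,0.18],0]
  ]
}}

```text
time: 7.85
position: [0.4789, 0.2261, 0.1429]
tool_rot: [0.001, 1.0, -0.001, -0.002]
wrist_force: [0.5, 0.3, 0.2]
gripper_width: 0.0854
```

```bash
python3 -c "
from h import *
go(.48,.228,.07)
c=snap('wrist','w5')"
```

```text
t 7.85 pos [0.4789 0.2261 0.1429] yaw -0.0014 w 0.0854 F [0.54 0.27 0.16] tilt [-0.0041 -0.0023 -1.    ]
norm shift [ 0.0048 -0.0068  0.243 ] turn -0.0009 dist 0.0729
```

View pics/w5.png

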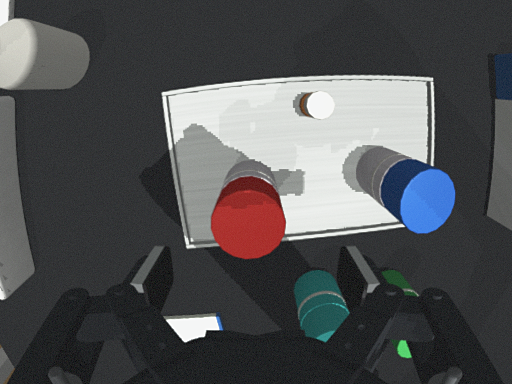

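Red is centred between the fingers (248 against 255 px). Descend and grip.

Request:
{"op": "jog_arm", "data": {
  "rows": [
    [[0.002,-0.004,0.1],0],
    [[0.002,-0.004,0.19],0],
    [[0.002,-0.004,0.25],0],
    [[0.002,-0.004,0.25],0],
    [[0.002,-0.004,0.25],0]
  ]
}}

```text
time: 8.52
position: [0.4815, 0.2297, 0.071]
tool_rot: [-0.0, 1.0, -0.0, 0.001]
wrist_force: [-0.2, 0.2, 0.4]
gripper_width: 0.0854
```

Request:
{"op": "jog_arm", "data": {
  "rows": [
    [[0,0,0],0],
    [[0,0,0],0],
    [[0,0,0],0],
    [[0,0,0],0],
    [[0,0,0],0],
    [[0,0,0],0]
  ],
  "fingers": 1
}}

```text
time: 9.28
position: [0.4812, 0.2297, 0.0708]
tool_rot: [-0.0, 1.0, 0.0, 0.001]
wrist_force: [-0.1, 0.2, 6.1]
gripper_width: 0.0486
```

Request:
{"op": "jog_arm", "data": {
  "rows": [
    [[0,0,-0.04],0],
    [[0,0,-0.09],0],
    [[0,0,-0.13],0],
    [[0,0,-0.14],0],
    [[0,0,-0.14],0],
    [[0,0,-0.14],0],
    [[0,0,-0.14],0],
    [[0,0,-0.14],0]
  ]
}}

```text
time: 10.28
position: [0.4804, 0.2291, 0.1116]
tool_rot: [0.0, 1.0, -0.0, -0.0]
wrist_force: [-1.0, 1.0, -1.5]
gripper_width: 0.0486
```

```bash
python3 -c "
from h import *
for i in range(3):
    c=read_camera('side'); go(.4945,.101,.07)
snap('side','s6')"
```

```text
t 10.32 pos [0.4804 0.2292 0.1116] yaw -0.0001 w 0.0488 F [ 0.    0.1  -2.62] tilt [-4.e-04 -2.e-04 -1.e+00]
norm shift [0.047  0.4272 0.1389] turn -0.0 dist 0.1355
t 10.38 pos [0.4805 0.2291 0.1117] yaw -0.0001 w 0.0489 F [ 0.48  0.22 -2.92] tilt [-3.e-04 -2.e-04 -1.e+00]
norm shift [0.0469 0.4271 0.1391] turn -0.0001 dist 0.1355
t 10.43 pos [0.4805 0.2292 0.1118] yaw -0.0001 w 0.049 F [ 0.02  0.16 -2.22] tilt [-2.e-04 -1.e-04 -1.e+00]
norm shift [0.0466 0.4272 0.1392] turn -0.0001 dist 0.1355
```

View pics/s6.png

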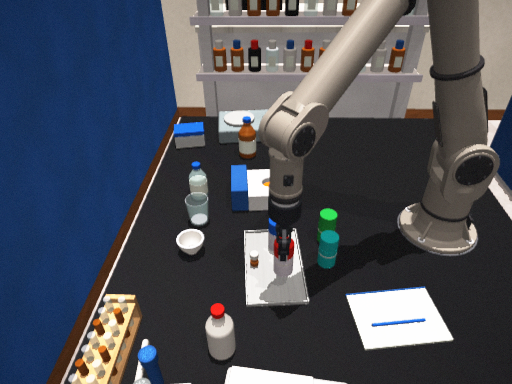

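The red can is lifted and pulls about 2.4 N, so blue is the heavier one. I'll set red back.

Request:
{"op": "jog_arm", "data": {
  "rows": [
    [[0,0,0.04],0],
    [[0,0,0.08],0],
    [[0,0,0.11],0],
    [[0,0,0.125],0],
    [[0,0,0.135],0],
    [[0,0,0.14],0],
    [[0,0,0.14],0],
    [[0,0,0.14],0]
  ]
}}

```text
time: 11.48
position: [0.4808, 0.2293, 0.0708]
tool_rot: [0.0, 1.0, -0.0, 0.0]
wrist_force: [-2.8, -1.5, 6.3]
gripper_width: 0.049
```

Request:
{"op": "jog_arm", "data": {
  "rows": [
    [[0,0,0],0],
    [[0,0,0],0],
    [[0,0,0],0],
    [[0,0,0],0],
    [[0,0,-0.1],0],
    [[0,0,-0.28],0],
    [[0,0,-0.43],0],
    [[0,0,-0.43],0]
  ],
  "fingers": -1
}}

```text
time: 12.48
position: [0.4829, 0.2308, 0.2028]
tool_rot: [-0.002, 1.0, -0.0, 0.004]
wrist_force: [-0.2, -1.0, -0.7]
gripper_width: 0.0856
```

```bash
python3 -c "
from h import *
c=read_camera('wrist');c=read_camera('wrist')
go(.4945,.101,.2)
c=snap('wrist','w7');print(np.round(c['T'],3).tolist())"
```

```text
t 12.57 pos [0.4805 0.229  0.1988] yaw -0.0002 w 0.0854 F [-0.29  0.26 -0.96] tilt [ 4.e-04 -4.e-04 -1.e+00]
norm shift [ 0.0469  0.4266 -0.0039] turn -0.0001 dist 0.1287
[[-0.0, -0.955, -0.297, 0.557], [-1.0, 0.0, -0.001, 0.229], [0.001, 0.297, -0.955, 0.343], [0.0, 0.0, 0.0, 1.0]]
```

View pics/w7.png

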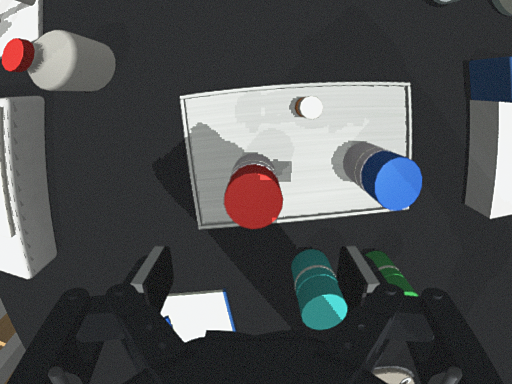

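Red stands upright on the tray. I'll locate blue precisely from its bright cap top.

Run:
```python
from h import *
c=dict(np.load('pics/w7.npz')); h=cv2.cvtColor(c['image'],cv2.COLOR_RGB2HSV)
for nm,m,b in(('blue',cv2.inRange(h,(100,120,150),(125,255,255)),(350,140,440,220)),('red',cv2.inRange(h,(0,150,140),(8,255,255)),(215,155,295,240))):
    z=np.zeros_like(m); x0,y0,x1,y1=b; z[y0:y1,x0:x1]=m[y0:y1,x0:x1]
    cn,_=cv2.findContours(z,0,1); k=max(cn,key=cv2.contourArea)[:,0]
    P=fplane(c,k[:,0],k[:,1],.108)[:,:2].astype('f4'); print(nm,cv2.minEnclosingCircle(P),cv2.fitEllipse(P))
c=snap('top','t7'); cv2.imwrite('pics/t7c.png',cv2.resize(c['image'][150:290,140:345,::-1],None,fx=3.9,fy=3.9))
```

```text
blue ((0.49469301104545593, 0.10135914385318756), 0.024717310443520546) ((0.4947861433029175, 0.1014503538608551), (0.04798736050724983, 0.048188868910074234), 107.73259735107422)
red ((0.47934794425964355, 0.23035398125648499), 0.024586087092757225) ((0.47927501797676086, 0.23061306774616241), (0.0470544695854187, 0.047913022339344025), 93.35041809082031)
```

View pics/t7c.png

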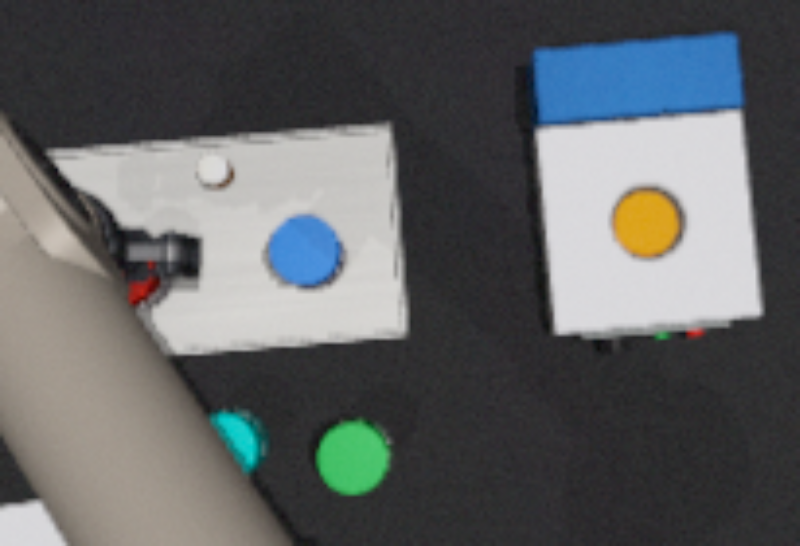

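Request:
{"op": "jog_arm", "data": {
  "rows": [
    [[0.02,0.17,0],0],
    [[0.04,0.35,0],0],
    [[0.047,0.427,0.0],0],
    [[0.047,0.427,0],0],
    [[0.047,0.427,0.08],0],
    [[0.047,0.427,0.14],0],
    [[0.047,0.427,0.14],0],
    [[0.047,0.427,0.14],0]
  ]
}}

```text
time: 13.68
position: [0.4947, 0.1024, 0.1571]
tool_rot: [-0.0, 1.0, 0.001, 0.0]
wrist_force: [-0.0, 0.2, -0.5]
gripper_width: 0.0857
```

```bash
python3 -c "
from h import *
go(.4945,.1005,.07)
c=snap('wrist','w8')"
```

```text
t 13.68 pos [0.4947 0.1024 0.1571] yaw 0.0016 w 0.0857 F [-0.    0.17 -0.55] tilt [ 2.e-04  6.e-04 -1.e+00]
norm shift [-0.0008  0.0064  0.2904] turn 0.001 dist 0.0872
```

View pics/w8.png

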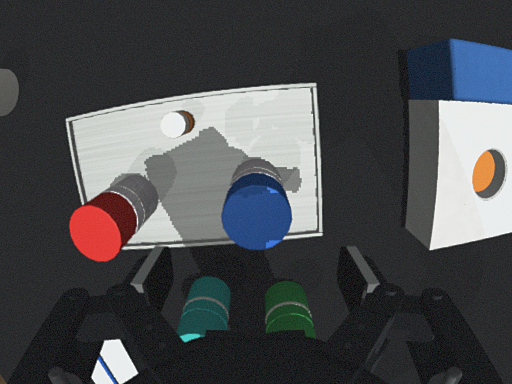

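Blue is centred at (257,210). Red is upright on the tray. Descend, grip, lift.

Request:
{"op": "jog_arm", "data": {
  "rows": [
    [[0,0.004,0.1],0],
    [[0,0.004,0.19],0],
    [[0,0.004,0.26],0],
    [[0,0.004,0.287],0],
    [[0,0.004,0.287],0],
    [[0,0.004,0.287],0]
  ]
}}

```text
time: 14.48
position: [0.4956, 0.1002, 0.0718]
tool_rot: [-0.0, 1.0, -0.0, 0.001]
wrist_force: [0.2, -0.3, 0.8]
gripper_width: 0.0855
```

Request:
{"op": "jog_arm", "data": {
  "rows": [
    [[0,0,0],0],
    [[0,0,0],0],
    [[0,0,0],0],
    [[0,0,0],0],
    [[0,0,0],0],
    [[0,0,0],0]
  ],
  "fingers": 1
}}

```text
time: 15.22
position: [0.4952, 0.1003, 0.0715]
tool_rot: [-0.0, 1.0, 0.0, 0.001]
wrist_force: [-0.2, 0.3, 5.8]
gripper_width: 0.0483
```

Request:
{"op": "jog_arm", "data": {
  "rows": [
    [[0,0,-0.06],0],
    [[0,0,-0.14],0],
    [[0,0,-0.24],0],
    [[0,0,-0.32],0],
    [[0,0,-0.36],0],
    [[0,0,-0.36],0]
  ]
}}

```text
time: 15.98
position: [0.4946, 0.0997, 0.179]
tool_rot: [0.0, 1.0, -0.0, 0.0]
wrist_force: [-0.1, -0.6, -6.4]
gripper_width: 0.0484
```

```bash
python3 -c "
from h import *
c=snap('side','s9')
go(.5204,-.1445,.178)"
```

```text
t 16.02 pos [0.494  0.0995 0.1782] yaw -0.0003 w 0.0487 F [ 0.69  0.03 -6.57] tilt [-1.2e-03 -5.0e-04 -1.0e+00]
norm shift [0.0883 0.8134 0.0009] turn -0.0002 dist 0.2454
```

View pics/s9.png

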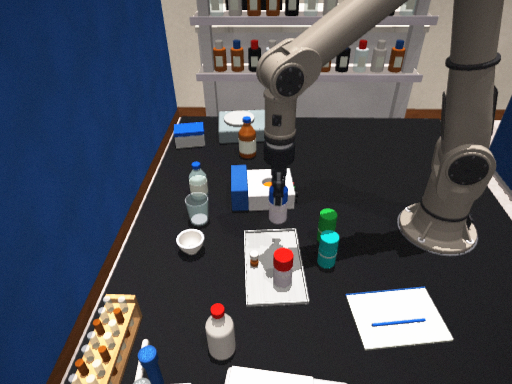

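Blue is held and red stands on the tray. Move above the well.

Request:
{"op": "jog_arm", "data": {
  "rows": [
    [[0.015,0.12,0],0],
    [[0.035,0.28,0],0],
    [[0.055,0.45,0.0],0],
    [[0.075,0.62,0],0],
    [[0.088,0.76,0],0],
    [[0.088,0.817,0],0],
    [[0.088,0.817,0],0],
    [[0.088,0.817,0],0]
  ]
}}

```text
time: 17.02
position: [0.5208, -0.1427, 0.1782]
tool_rot: [-0.001, 1.0, 0.001, -0.001]
wrist_force: [-0.0, -0.0, -6.0]
gripper_width: 0.0486
```

```bash
python3 -c "
from h import *
c=snap('wrist','w10')
c=snap('side','s10')
go(.5205,-.1457,.13)
cv2.imwrite('pics/s10c.png',cv2.resize(c['image'][120:260,200:350,::-1],None,fx=4,fy=4,interpolation=cv2.INTER_CUBIC))"
```

```text
t 17.12 pos [ 0.5211 -0.1429  0.1787] yaw 0.0032 w 0.0488 F [ 0.54  0.49 -6.27] tilt [-3.e-04  9.e-04 -1.e+00]
norm shift [-0.0019  0.0096  0.1622] turn 0.0022 dist 0.0487
```

View pics/w10.png

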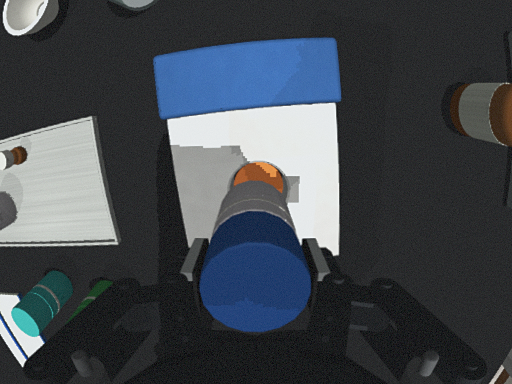

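View pics/s10c.png

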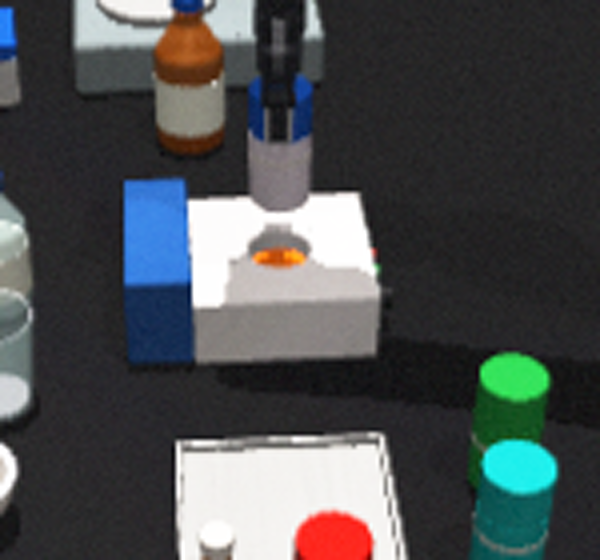

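Request:
{"op": "jog_arm", "data": {
  "rows": [
    [[-0.001,0.008,0.05],0],
    [[-0.001,0.008,0.1],0],
    [[-0.001,0.008,0.125],0],
    [[-0.001,0.008,0.135],0],
    [[-0.001,0.008,0.135],0],
    [[-0.001,0.008,0.135],0]
  ]
}}

```text
time: 17.88
position: [0.5212, -0.1477, 0.1388]
tool_rot: [0.0, 1.0, -0.0, 0.001]
wrist_force: [0.3, 0.3, -6.8]
gripper_width: 0.0485
```

```bash
python3 -c "
from h import *
c=snap('wrist','w11')
cv2.imwrite('pics/w11c.png',cv2.resize(c['image'][120:300,170:350,::-1],None,fx=3.3,fy=3.3,interpolation=cv2.INTER_CUBIC))
c=snap('side','s11')
go(.5205,-.1457,.13)
cv2.imwrite('pics/s11c.png',cv2.resize(c['image'][130:220,220:310,::-1],None,fx=6,fy=6,interpolation=cv2.INTER_CUBIC))"
```

```text
t 17.98 pos [ 0.5211 -0.1477  0.1388] yaw -0.0002 w 0.0489 F [-0.94 -0.45 -5.48] tilt [ 1.e-03 -4.e-04 -1.e+00]
norm shift [-0.002  -0.0068  0.0293] turn -0.0001 dist 0.009
```

View pics/w11c.png

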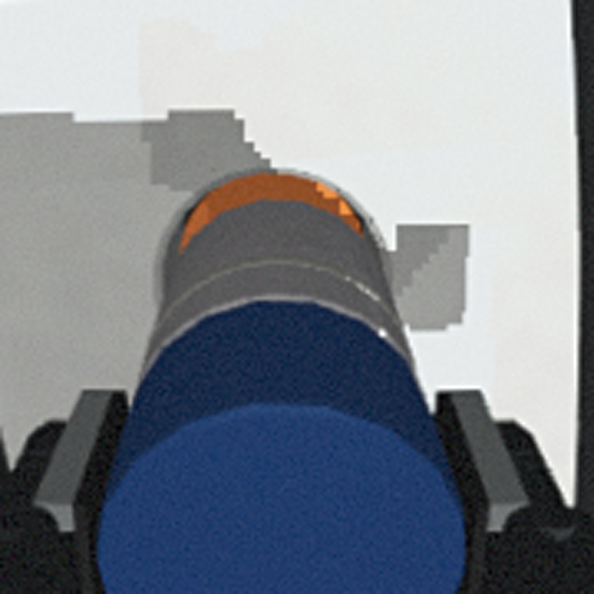

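View pics/s11c.png

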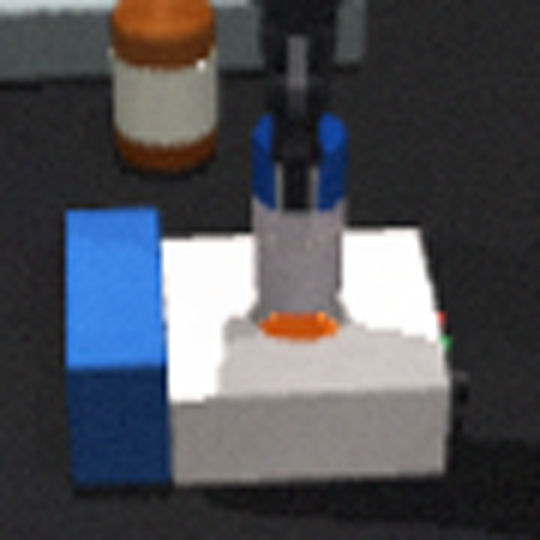

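The can is within about 1 mm of the hole in both views. I'll correct y by about +1.3 mm and lower to the mouth.

Request:
{"op": "jog_arm", "data": {
  "rows": [
    [[-0.001,-0.0045,0],0],
    [[-0.001,-0.0045,0.012],0],
    [[-0.001,-0.0045,0.024],0],
    [[-0.001,-0.0045,0.034],0],
    [[-0.001,-0.0045,0.04],0],
    [[-0.001,-0.0045,0.04],0],
    [[-0.001,-0.0045,0.04],0]
  ]
}}

```text
time: 18.85
position: [0.5205, -0.1463, 0.1264]
tool_rot: [0.0, 1.0, -0.0, 0.0]
wrist_force: [0.4, -0.0, -6.1]
gripper_width: 0.0486
```

```bash
python3 -c "
from h import *
c=snap('wrist','w12')
cv2.imwrite('pics/w12c.png',cv2.resize(c['image'][120:300,170:350,::-1],None,fx=3.3,fy=3.3,interpolation=cv2.INTER_CUBIC))
c=snap('side','s12')
go(.5205,-.1457,.13)
cv2.imwrite('pics/s12c.png',cv2.resize(c['image'][130:220,220:310,::-1],None,fx=6,fy=6,interpolation=cv2.INTER_CUBIC))"
```

```text
t 18.95 pos [ 0.5205 -0.1463  0.1265] yaw -0.0001 w 0.0487 F [ 0.47 -0.86 -5.48] tilt [ 3.e-04 -2.e-04 -1.e+00]
norm shift [-0.0001 -0.0019 -0.0118] turn -0.0001 dist 0.0036
```

View pics/w12c.png

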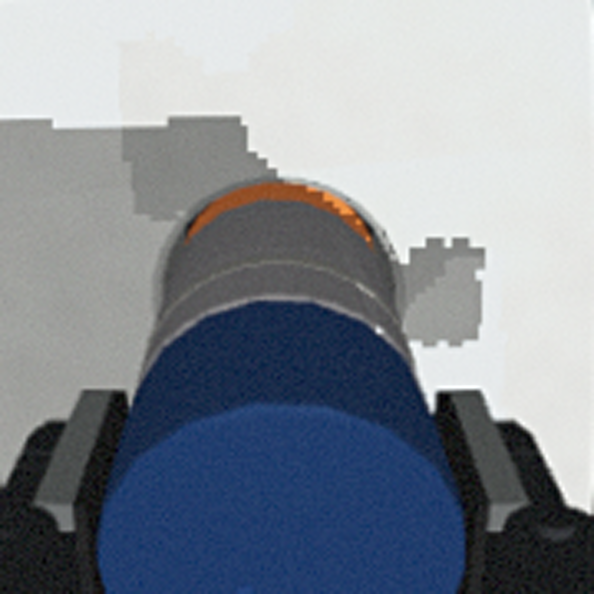

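View pics/s12c.png

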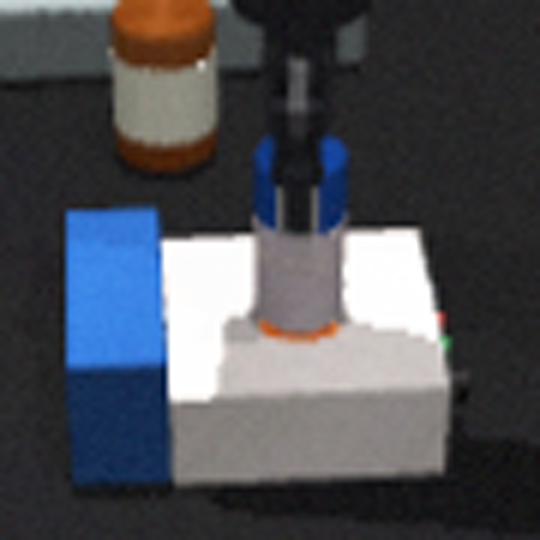

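Aligned at the mouth, with an even orange crescent in both views. I'll lower slowly and watch the forces.

Request:
{"op": "jog_arm", "data": {
  "rows": [
    [[0,0,0.005],0],
    [[0,0,0.01],0],
    [[0,0,0.013],0],
    [[0,0,0.013],0]
  ]
}}

```text
time: 19.45
position: [0.5203, -0.1462, 0.1223]
tool_rot: [0.0, 1.0, -0.0, -0.0]
wrist_force: [0.8, 0.1, -6.6]
gripper_width: 0.0485
```

Request:
{"op": "jog_arm", "data": {
  "rows": [
    [[0,0,0.004],0],
    [[0,0,0.008],0],
    [[0,0,0.01],0],
    [[0,0,0.01],0]
  ]
}}

```text
time: 19.95
position: [0.5204, -0.1463, 0.1193]
tool_rot: [0.0, 1.0, -0.0, -0.0]
wrist_force: [-0.1, 1.1, -6.7]
gripper_width: 0.0486
```

Request:
{"op": "jog_arm", "data": {
  "rows": [
    [[0,0,0.003],0],
    [[0,0,0.006],0],
    [[0,0,0.008],0],
    [[0,0,0.008],0]
  ]
}}

```text
time: 20.45
position: [0.5204, -0.1463, 0.1169]
tool_rot: [0.0, 1.0, -0.0, -0.0]
wrist_force: [0.7, -0.1, -6.5]
gripper_width: 0.0487
```

Request:
{"op": "jog_arm", "data": {
  "rows": [
    [[0,0,0.003],0],
    [[0,0,0.006],0],
    [[0,0,0.008],0],
    [[0,0,0.008],0]
  ]
}}

```text
time: 20.95
position: [0.5203, -0.1463, 0.1145]
tool_rot: [0.0, 1.0, -0.0, -0.0]
wrist_force: [-0.0, 0.6, -6.0]
gripper_width: 0.0487
```

Request:
{"op": "jog_arm", "data": {
  "rows": [
    [[0,0,0.003],0],
    [[0,0,0.005],0],
    [[0,0,0.005],0]
  ]
}}

```text
time: 21.32
position: [0.5204, -0.1463, 0.113]
tool_rot: [0.0, 1.0, -0.0, -0.0]
wrist_force: [-0.4, 0.1, -6.4]
gripper_width: 0.0486
```

Request:
{"op": "jog_arm", "data": {
  "rows": [
    [[0,0,0.003],0],
    [[0,0,0.006],0],
    [[0,0,0.006],0]
  ]
}}

```text
time: 21.7
position: [0.5203, -0.1463, 0.1112]
tool_rot: [0.0, 1.0, -0.0, -0.0]
wrist_force: [-0.5, -0.9, -5.4]
gripper_width: 0.0488
```

Request:
{"op": "jog_arm", "data": {
  "rows": [
    [[0,0,0.003],0],
    [[0,0,0.006],0],
    [[0,0,0.006],0]
  ]
}}

```text
time: 22.08
position: [0.5205, -0.1463, 0.1096]
tool_rot: [0.0, 1.0, -0.0, 0.0]
wrist_force: [-1.2, 0.1, -5.4]
gripper_width: 0.0487
```

Request:
{"op": "jog_arm", "data": {
  "rows": [
    [[0,0,0.003],0],
    [[0,0,0.005],0],
    [[0,0,0.005],0]
  ]
}}

```text
time: 22.45
position: [0.5208, -0.1463, 0.1089]
tool_rot: [0.0, 1.0, -0.0, 0.0]
wrist_force: [-2.5, 0.2, 3.8]
gripper_width: 0.0485
```

Contact with the plate at TCP z of about 0.109. I'll push in small steps.

Request:
{"op": "jog_arm", "data": {
  "rows": [
    [[0,0,0.002],0],
    [[0,0,0.004],0],
    [[0,0,0.004],0]
  ]
}}

```text
time: 22.82
position: [0.5208, -0.1463, 0.1075]
tool_rot: [0.0, 1.0, -0.0, 0.0]
wrist_force: [-2.2, 1.3, 5.2]
gripper_width: 0.0487
```

Request:
{"op": "jog_arm", "data": {
  "rows": [
    [[0,0,0.002],0],
    [[0,0,0.004],0],
    [[0,0,0.004],0]
  ]
}}

```text
time: 23.2
position: [0.5208, -0.1463, 0.106]
tool_rot: [0.0, 1.0, -0.0, 0.0]
wrist_force: [-2.2, 0.1, 4.9]
gripper_width: 0.0487
```

Request:
{"op": "jog_arm", "data": {
  "rows": [
    [[0,0,0.002],0],
    [[0,0,0.004],0],
    [[0,0,0.004],0]
  ]
}}

```text
time: 23.58
position: [0.5207, -0.1463, 0.1047]
tool_rot: [0.0, 1.0, -0.0, 0.0]
wrist_force: [-3.2, 1.1, 5.1]
gripper_width: 0.0487
```

Request:
{"op": "jog_arm", "data": {
  "rows": [
    [[0,0,0.002],0],
    [[0,0,0.004],0],
    [[0,0,0.004],0]
  ]
}}

```text
time: 23.95
position: [0.5207, -0.1463, 0.1034]
tool_rot: [0.0, 1.0, -0.0, 0.0]
wrist_force: [-1.7, 0.9, 4.9]
gripper_width: 0.0486
```

Request:
{"op": "jog_arm", "data": {
  "rows": [
    [[0,0,0.002],0],
    [[0,0,0.004],0],
    [[0,0,0.004],0]
  ]
}}

```text
time: 24.32
position: [0.5207, -0.1463, 0.1022]
tool_rot: [0.0, 1.0, -0.0, 0.0]
wrist_force: [-2.1, 1.1, 4.0]
gripper_width: 0.049
```

Request:
{"op": "jog_arm", "data": {
  "rows": [
    [[0,0,0.001],0],
    [[0,0,0.002],0],
    [[0,0,0.002],0]
  ]
}}

```text
time: 24.7
position: [0.5206, -0.1463, 0.1015]
tool_rot: [0.0, 1.0, -0.0, 0.0]
wrist_force: [-2.0, 0.2, 5.5]
gripper_width: 0.049
```

Request:
{"op": "jog_arm", "data": {
  "rows": [
    [[0,0,0.001],0],
    [[0,0,0.002],0],
    [[0,0,0.002],0]
  ]
}}

```text
time: 25.08
position: [0.5207, -0.1463, 0.1009]
tool_rot: [0.0, 1.0, -0.0, 0.0]
wrist_force: [-1.6, 0.8, 4.3]
gripper_width: 0.049
```

Request:
{"op": "jog_arm", "data": {
  "rows": [
    [[0,0,0.001],0],
    [[0,0,0.002],0],
    [[0,0,0.002],0]
  ]
}}

```text
time: 25.45
position: [0.5206, -0.1463, 0.1003]
tool_rot: [0.0, 1.0, -0.0, 0.0]
wrist_force: [-1.4, 0.8, 5.6]
gripper_width: 0.049
```

Request:
{"op": "jog_arm", "data": {
  "rows": [
    [[0,0,0.001],0],
    [[0,0,0.002],0],
    [[0,0,0.002],0]
  ]
}}

```text
time: 25.82
position: [0.5206, -0.1463, 0.0997]
tool_rot: [0.0, 1.0, -0.0, 0.0]
wrist_force: [-1.2, 1.1, 4.8]
gripper_width: 0.0489
```

Request:
{"op": "jog_arm", "data": {
  "rows": [
    [[0,0,0.001],0],
    [[0,0,0.002],0],
    [[0,0,0.002],0]
  ]
}}

```text
time: 26.2
position: [0.5207, -0.1463, 0.0995]
tool_rot: [0.0, 1.0, -0.0, 0.0]
wrist_force: [-2.7, 0.2, 7.3]
gripper_width: 0.0489
```

Request:
{"op": "jog_arm", "data": {
  "rows": [
    [[0,0,0.001],0],
    [[0,0,0.002],0],
    [[0,0,0.002],0]
  ]
}}

```text
time: 26.58
position: [0.5208, -0.1463, 0.0993]
tool_rot: [0.0, 1.0, -0.0, 0.0]
wrist_force: [-3.1, 1.8, 10.0]
gripper_width: 0.0493
```

Force is now rising with little motion, which is the signature of the stop. Two more small steps to confirm.

Request:
{"op": "jog_arm", "data": {
  "rows": [
    [[0,0,0.001],0],
    [[0,0,0.002],0],
    [[0,0,0.002],0]
  ]
}}

```text
time: 26.95
position: [0.5209, -0.1463, 0.0992]
tool_rot: [0.0, 1.0, -0.0, 0.0]
wrist_force: [-3.9, 0.7, 13.2]
gripper_width: 0.0487
```

Request:
{"op": "jog_arm", "data": {
  "rows": [
    [[0,0,0.001],0],
    [[0,0,0.002],0],
    [[0,0,0.002],0],
    [[0,0,0.002],0]
  ]
}}

```text
time: 27.45
position: [0.521, -0.1463, 0.099]
tool_rot: [0.0, 1.0, -0.0, 0.0]
wrist_force: [-4.0, 0.9, 15.6]
gripper_width: 0.049
```

```bash
python3 -c "
from h import *
for i in range(5):
    read_camera('top'); s=sense(); print(s['position'].round(5),s['wrist_force'].round(2))"
```

```text
[ 0.52103 -0.14627  0.09899] [-4.54  1.47 16.31]
[ 0.52103 -0.14631  0.099  ] [-3.72  1.71 15.52]
[ 0.52103 -0.14629  0.099  ] [-4.21  1.29 15.58]
[ 0.52104 -0.14629  0.099  ] [-4.17  1.64 15.37]
[ 0.52103 -0.14631  0.099  ] [-4.64  2.09 15.75]
```

The plate is on its stop: a steady ~22 N total, well under 35 N, with no creep. I'll relieve the force, release and rise.

Request:
{"op": "jog_arm", "data": {
  "rows": [
    [[0,0,-0.002],0],
    [[0,0,-0.004],0],
    [[0,0,-0.006],0],
    [[0,0,-0.006],0]
  ]
}}

```text
time: 28.2
position: [0.5207, -0.1463, 0.0995]
tool_rot: [0.0, 1.0, -0.0, 0.0]
wrist_force: [-2.1, 0.5, 6.9]
gripper_width: 0.0488
```

Request:
{"op": "jog_arm", "data": {
  "rows": [
    [[0,0,0],0],
    [[0,0,0],0],
    [[0,0,0],0],
    [[0,0,0],0],
    [[0,0,0],0],
    [[0,0,0],0]
  ],
  "fingers": -1
}}

```text
time: 28.95
position: [0.5204, -0.1463, 0.099]
tool_rot: [0.0, 1.0, -0.0, 0.0]
wrist_force: [0.5, 0.3, -0.7]
gripper_width: 0.0854
```

Request:
{"op": "jog_arm", "data": {
  "rows": [
    [[0,0,-0.05],0],
    [[0,0,-0.15],0],
    [[0,0,-0.3],0],
    [[0,0,-0.4],0],
    [[0,0,-0.4],0],
    [[0,0,-0.4],0]
  ]
}}

```text
time: 29.7
position: [0.5199, -0.1462, 0.2188]
tool_rot: [0.0, 1.0, -0.0, -0.0]
wrist_force: [-0.4, -0.6, 0.9]
gripper_width: 0.0853
```

```bash
python3 -c "
from h import *
go(.52,-.146,.1)
c=snap('wrist','w13')
c=snap('side','s13')
h=cv2.cvtColor(dict(np.load('pics/w13.npz'))['image'],cv2.COLOR_RGB2HSV)"
```

```text
t 29.7 pos [ 0.5199 -0.1462  0.2188] yaw -0.0002 w 0.0853 F [-0.41 -0.63  0.87] tilt [-6.e-04 -1.e-04 -1.e+00]
norm shift [ 0.0005 -0.0008  0.3961] turn -0.0001 dist 0.1188
```

View pics/w13.png

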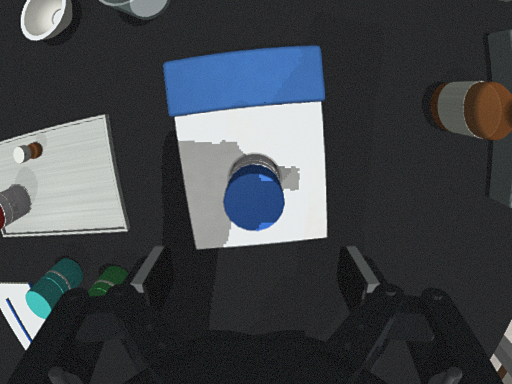

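View pics/s13.png

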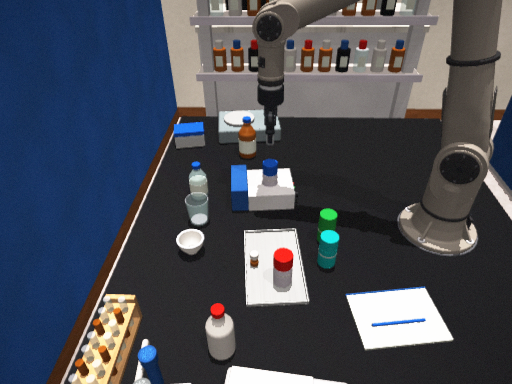

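The final views show blue upright in the well, red upright on the tray, the gripper clear of everything, and the bystanders apparently where they were. Handing in.

```bash
python3 -c "
from h import *
print(sense()['time']); print(close_job())"
```

```text
29.8
the job is handed in; nothing more can be done
None
```

The job is handed in at 29.8 s: the blue-capped canister, the heavier one, is in the mixer's well and the red-capped one is back on the tray. No verdict is reported, so this rests on my own readings.

- **Weighing:** I lifted blue first (about 5.9 N on the wrist) and set it back. Then I lifted red (about 2.4 N) and set it back too.
- **Pushing down:** The plate moved about 9.6 mm at a steady 11 to 12 N. The force then climbed to a steady 22 N or so with almost no further motion, which I took as the stop. The highest plate force I read was about 22 N, against the 35 N limit.
- **Last checks:** After letting go, the wrist and side pictures show blue upright in the well, red upright on the tray and the gripper clear above. The bystanders in view stand where they were. A sideways force of about 4 N showed up while pressing and was gone after release.
- **Not checked:** The plate's position is inferred from force and travel, because I could not see it under the canister. I also did not measure how well blue is centred after release; before insertion it was within about 1 mm.

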